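# Open the reader's shutter and hold a stone block home in its corner

## Task

Turn the red shutter knob on the bench reader clockwise until it clicks over into its open position, so that the yellow shutter clears the measuring window. Then take the sandstone block (pale, red dot), set it flat on the reader's deck with its dot still up, and press it snugly into the fenced corner over the window so that its sides bear on both metal fences at once. Finish while still holding it pressed there, without letting go; leave the other samples where they are.

Things in the scene. Friction and masses are not known exactly. Their poses are not given: they have to be found in the camera images.
- reader: Bench reader: flat white instrument, dark deck on top, 180 (x) x 250 (y) x 40 mm high, fixed; origin at the centre of its underside. Place and yaw vary. A 32 mm square window lies in the deck, its centre 23 mm from each fence's inner face, closed at first by a yellow shutter just below the deck surface. Only the two fences and the knob stand on the deck.
- fence_far: Fence bar on the deck along the reader's y axis, at its +x edge: 18 mm thick (x), 140 mm long (y), 14 mm high, bright metal; origin at the centre of its underside, on the deck. The block bears on its -x face.
- fence_side: Fence bar on the deck along the reader's x axis, at its +y edge: 125 mm long (x), 18 mm thick (y), 14 mm high, bright metal; origin at the centre of its underside, on the deck. The block bears on its -y face. Both fences are rigid and fixed; fences and deck are polished, friction about 0.25 (0.6 elsewhere).
- corner (a point): The inner corner where the two fences' faces meet, at deck height; at (70, 105, 40) mm in the reader's frame, axes as the reader's. The fences lie on its +x and +y sides, the free deck on its -x and -y sides.
- shutter_knob_grip (a point): Point on the knob's vertical axis where to grip it, 37 mm above the deck, at (-10, -65, 77) mm in the reader's frame. The red knob's bar grip is 42 mm long, 14 wide, 32 high (top 7 mm above this point), on a 44 mm disc over a grey foot 68 mm across, 6 high. The bar lies along this point's x axis, which turns with it; when closed it is parallel to the reader's x.
- shutter_knob (a joint): Turn of the knob in rad, growing clockwise seen from above: 0 closed, 1.2 open, with stops at both. An over-centre spring holds it at either end: let go before 0.6 it springs back to 0, past 0.6 it snaps on to 1.2 by itself. Turning it over takes about 0.1 N m.
- sandstone: Pale sandy-coloured sawn stone block with a red dot on top: 80 (its x) x 50 (its y) x 56 mm (z), about 0.5 kg; origin at the centre of its underside. It stands on the bench with the dot up, at any yaw. Either its long or its short side may go against either fence.
- basalt: Dark grey sawn stone block of the same size with a white dot, about 0.6 kg; a bystander. Origin at the centre of its underside.
- resin_puck: Amber resin puck, 52 mm across and 30 mm high; a bystander. Origin at the centre of its underside.
- sample_jar: Closed sample jar, 60 mm across and 85 mm high; a bystander. Origin at the centre of its underside.
Not all that is in view belongs to the job. Of the things like the sandstone, leave any that is orange; of the rest the larger one is meant.

How it is judged:
By the outcome, as a careful person would: the job done as asked, in the order asked, and still so for the second after the job is handed in, while the arm keeps its last pose, push and grip.
It also fails if it takes over 67 s, if anything falls off the work surface, if the arm or the gripper's body presses on something with over 40 N, if the wrist force passes 120 N, or if a joint passes its speed limit or range.

## Robot

A 6-joint arm with a two-finger parallel gripper is mounted at the origin on the work surface. World frame = base frame: x ahead of the robot, y to its left, z up, the work surface at z = 0. Lengths are in m, angles in degrees, forces in N, time in s.
With the tool pointing down it reaches from about 0.275 to 0.975 m from the base axis. Payload 8.4 kg.
Tool frame: the origin (TCP) lies on the centre line of the jaws, within the pads' length; the fingertips stand 11 mm ahead of it and the grasp point (between the pads) lies 8 mm behind it; z points along the fingers, y is the line along which they close (so a half turn about z gives the same grasp; the last joint's range is limited). The gripper opens to 92 mm and grips with 3 to 60 N. Pads are 20 mm wide; open, the fingers measure 128 mm over their backs; the gripper's body (75 mm by 189 mm) begins 69 mm behind the grasp point.
Start: joints at [76.295, 20.225, 93.587, -0, 66.188, -0.138], TCP at [0.147, 0.608, 0.226] pointing down, gripper open.
Joint ranges: [-150.9, 150.9], [-52.94, 120.26], [3.33, 152.33], [-74.26, 254.26], [0, 154.13], [-172.89, 172.89]. Speed limits (degrees/s): [127.2, 127.2, 159.86, 180, 180, 180].

## Interface

Orientations are given as [roll, pitch, yaw] about the fixed x, y, z axes, in that order (R = Rz(yaw) Ry(pitch) Rx(roll)).
In Python, from bench import manip gives the robot as it stands. The module is installed in compiled form; this text tells all that it offers.
- The arm moves only by the shell command python3 -m crank 'ROWS' [OPENING] [FORCE]. ROWS is JSON, one flat list of numbers, 4 for each row, row after row: the shift along the world's x, y, z in mm, then the turn about the world's z in degrees. A call has 1 to 20 rows; each row shifts and turns the commanded pose from where the row before left it; what a row does not reach is not made up. A row lasts 1/10 s, in which the tool goes at most 50 mm and 8.59 degrees, less where a joint would pass 70% of its speed; a pose out of reach is approached as far as the arm can. A call with a gripper value outside its range is refused whole. OPENING is the finger opening in mm, from 0 to 91.9, set as the call begins (- or left out, the last holds). The fingers move at their own pace and stop on an object; FORCE is the grip in N (left out, the last holds). Time passes only in rows, so rows that do not move let the fingers close. It gives the time, the measured TCP pose, the force, the opening and the grip force at its end, in the units of the state.
- manip.sense(): the state, without advancing time (a new reading comes with each control period).
- manip.read_camera(name): name is "scene" or "top"; returns (picture, depth): 420x560x3 uint8, blue, green, red; 420x560 float32, m along the optical axis (not along the pixel's ray), 0 where there is no reading.
- manip.get_calibration(name): a dict with "vfov" (degrees; the focal length in pixels is half the picture's height over the tangent of half this angle, whatever the lens; pixels are square), "cx", "cy" (the principal point, pixels), "pose" (4x4, takes a point from camera to world coordinates). Camera axes: x right, y down, z forward; pixel columns grow to the right and rows downward; lengths in m; the calibration is good to about 2 mm. A picture is of the moment at which its call begins. get_calibration takes no time and is no camera call.
- manip.hand_in(): hands the job in; it is judged then, once.
The state is a dict: "t": time; "joints": joint angles; "qvel": joint speeds; "tau": joint torques, N m; "tool_pos": TCP position; "ee_rot": TCP orientation; "contact_force": force on the tool from outside, world axes, zero at the start; "wrist_torque": the same for the moment, N m; "opening": opening from 0.0 (shut) to 1.0 (fully open); "finger_force": force on a finger pad.
Only numpy, scipy, OpenCV 4.12 (cv2) and the standard library are available. Lean on these libraries where they do the work, as an engineer would, in place of code of your own. Each camera call takes 0.05 s, during which the arm holds its last target. There are 200 camera calls.

## Working session

There is one attempt and no reset: what is moved stays moved. The work goes in short steps, Python scripts to look and compute and a shell command to move; the robot and the scene stay as the last step left them, time stands still between calls to the robot, and variables do not carry over. Pictures are saved under pics/ and viewed, at most 10 in all, crops included, and the job is handed in when it is done.

```bash
mkdir -p pics; cat > h.py <<'E'
from bench import manip
import numpy as np, cv2
def grab(n):
    im,d=manip.read_camera(n); c=manip.get_calibration(n)
    f=210/np.tan(np.radians(c["vfov"])/2); v,u=np.mgrid[:420,:560]
    P=np.stack([(u-c["cx"])/f*d,(v-c["cy"])/f*d,d],-1)
    T=np.array(c["pose"]); return im,d,P@T[:3,:3].T+T[:3,3]
E
python3 - <<'E'
from h import *
for n in("top","scene"):
    im,d,W=grab(n); cv2.imwrite(f"pics/{n}0.png",im); np.savez(f"{n}0.npz",im=im,d=d,W=W)
    c=manip.get_calibration(n); print(n,c["vfov"],c["cx"],c["cy"],np.round(c["pose"],3).tolist())
s=manip.sense();print(s["tool_pos"],s["ee_rot"],s["contact_force"])
E
```

```text
top 42.42309355608967 279.2550783263099 204.67971293890318 [[0.028, -0.982, 0.189, 0.287], [-0.999, -0.032, -0.023, -0.01], [0.028, -0.188, -0.982, 1.246], [0.0, 0.0, 0.0, 1.0]]
scene 54.69326969653834 271.91688243332686 208.39798438406112 [[-0.305, 0.642, -0.703, 1.204], [0.952, 0.199, -0.231, 0.187], [-0.009, -0.74, -0.672, 0.771], [0.0, 0.0, 0.0, 1.0]]
[0.14651784 0.60713473 0.2249552 ] [-1.79929024e+02  2.06531426e-03  1.66434845e+02] [-0.11390773 -0.16547642 -0.23393626]
```

View pics/top0.png

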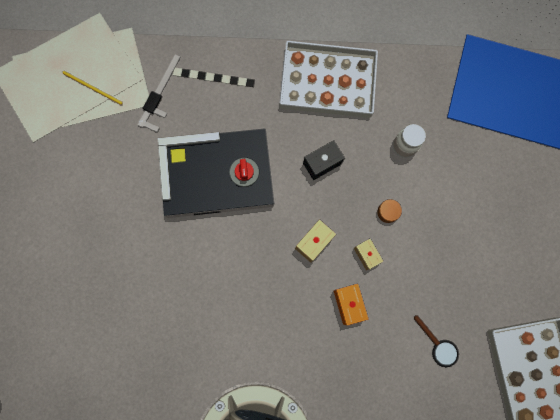

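View pics/scene0.png

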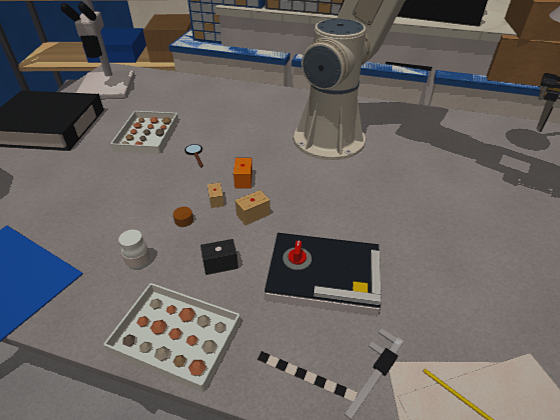

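The top view shows three dotted, sandy-looking blocks: pale large (316,240), pale small (369,254) and orange (351,304). The large pale one at (316,240) fits. The reader has its fence corner at (162,138) and the knob at (244,171). The scene view agrees, with the sandstone at (253,206) and the knob at (298,250).

```bash
python3 - <<'E'
from h import *
from scipy import ndimage as N
for n,boxes in (("top",{"sand":(290,215,342,268),"small":(352,235,388,275),"reader":(150,120,285,225)}),("scene",{"sand":(230,185,275,225),"reader":(255,225,390,315)})):
    z=np.load(n+"0.npz"); im,W=z["im"],z["W"]
    print(n,"bench z",np.round(np.percentile(W[280:330,180:280,2] if n=="top" else W[180:215,330:400,2],[5,50,95]),4))
    for k,(a,b,c,d) in boxes.items():
        w=W[b:d,a:c].reshape(-1,3); 
        if k=="reader":
            m=(w[:,2]>.025)&(w[:,2]<.1)
            dk=w[(w[:,2]>.033)&(w[:,2]<.047)]
            print(k,"deck z",np.median(dk[:,2]))
            p=w[m]
            r=cv2.minAreaRect((p[:,:2]*1000).astype(np.float32));print(" rect",np.round(r[0],1),np.round(r[1],1),round(r[2],2))
            col=im[b:d,a:c].reshape(-1,3).astype(int)
            kn=w[(w[:,2]>.072)&(w[:,2]<.1)]
            r=cv2.minAreaRect((kn[:,:2]*1000).astype(np.float32));print(" knob top",len(kn),np.round(kn.mean(0),4),np.round(r[0],1),np.round(r[1],1),round(r[2],2))
            fe=w[(w[:,2]>.05)&(w[:,2]<.058)&(col.min(1)>120)]
            r=cv2.minAreaRect((fe[:,:2]*1000).astype(np.float32));print(" fences",len(fe),np.round(r[0],1),np.round(r[1],1),round(r[2],2), np.median(fe[:,2]))
        else:
            zt=np.percentile(w[:,2],95); p=w[w[:,2]>zt-.008]
            r=cv2.minAreaRect((p[:,:2]*1000).astype(np.float32));print(k,"z",zt,np.round(p.mean(0),4),np.round(r[0],1),np.round(r[1],1),round(r[2],2))
im=np.load("top0.npz")["im"]
cv2.imwrite("pics/crop.png",cv2.resize(im[205:335,280:410],None,fx=4,fy=4,interpolation=cv2.INTER_CUBIC))
E
```

```text
top bench z [-0.0039  0.      0.0042]
sand z 0.05820531387584965 [ 0.4384 -0.1189  0.0721] [384.1 -72.6] [ 49.9 229.2] 49.71
small z 0.043787872692082196 [ 0.4122 -0.2373  0.0685] [ 352.6 -136.4] [ 58.6 284.5] 30.49
reader deck z 0.03994699275645641
 rect [593.2 111.5] [182.9 251.5] 8.36
 knob top 119 [0.5918 0.045  0.0831] [592.5  45.1] [41.2 14. ] 7.75
 fences 780 [609.  130.3] [143.3 212.9] 8.84 0.05391923021947209
scene bench z [-0.0009  0.0015  0.004 ]
sand z 0.058359508334228045 [ 0.4551 -0.116   0.067 ] [795.4  44.3] [861.7  88.6] 25.08
reader deck z 0.04142623303103754
 rect [594.1 110.3] [183.9 250.2] 8.08
 knob top 107 [0.5982 0.0457 0.0833] [595.   45.1] [40.1 14.2] 9.43
 fences 758 [603.  165.8] [143.4 138.9] 7.95 0.05527107671305137
```

View pics/crop.png

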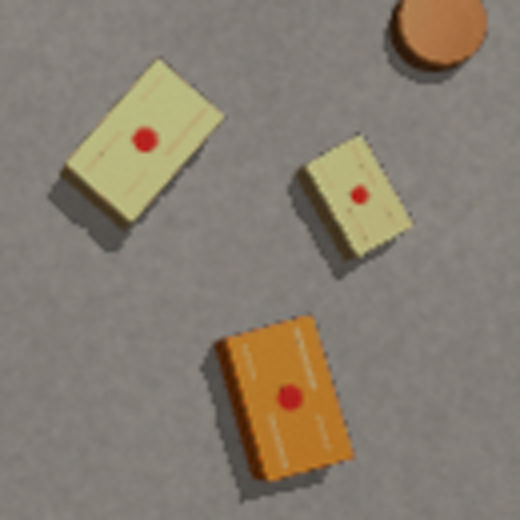

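The crop confirms it: large pale block at top left (sandstone), a smaller pale one to its right, and the orange one below. I'll refine the block pose and the reader yaw.

```bash
python3 - <<'E'
from h import *
for n,(a,b,c,d) in (("top",(290,215,342,268)),("scene",(230,185,275,225))):
    z=np.load(n+"0.npz"); w=z["W"][b:d,a:c].reshape(-1,3)
    for lo,hi in((.05,.065),(.02,.065)):
        p=w[(w[:,2]>lo)&(w[:,2]<hi)]
        r=cv2.minAreaRect((p[:,:2]*1000).astype(np.float32));print(n,len(p),np.median(p[:,2]),np.round(p.mean(0),4),np.round(r[0],1),np.round(r[1],1),round(r[2],2))
    if n=="top": print(cv2.boxPoints(r))
    # fence inner faces: bright tops
    im,W=z["im"],z["W"]; m=(W[...,2]>.048)&(W[...,2]<.06)&(np.abs(W[...,0]-.6)<.13)&(np.abs(W[...,1]-.11)<.16)
    t=np.radians(8.2); R=np.array([[np.cos(t),np.sin(t)],[-np.sin(t),np.cos(t)]])
    q=(W[m][:,:2]*1000-[593.6,110.9])@R.T
    f=q[(q[:,0]>66)&(q[:,1]<95)&(q[:,1]>-20)]; s=q[(q[:,1]>101)&(q[:,0]<60)&(q[:,0]>-40)]
    print("far x",np.percentile(f[:,0],[2,50,98]),"slope deg",np.degrees(np.polyfit(f[:,1],f[:,0],1)[0]),"side y",np.percentile(s[:,1],[2,50,98]),"slope",np.degrees(np.polyfit(s[:,0],s[:,1],1)[0]))
E
```

```text
top 801 0.05596263180193661 [ 0.4404 -0.1203  0.0559] [ 441.1 -120.7] [49.9 80.2] 49.92
top 842 0.055800382436189566 [ 0.4391 -0.1191  0.0549] [ 440.9 -120.6] [49.9 80.6] 49.92
[[ 393.97342  -113.70889 ]
 [ 455.6705   -165.62366 ]
 [ 487.77182  -127.47348 ]
 [ 426.07474   -75.558716]]
far x [69.82788597 78.41970591 88.19131247] slope deg 0.010980427758082903 side y [104.98292198 113.54697594 122.60161004] slope 0.09412748281019222
scene 424 0.0571673919827862 [ 0.4444 -0.12    0.0569] [ 441.6 -121.6] [53.  79.7] 49.38
scene 706 0.055508785608437916 [ 0.4508 -0.1173  0.0482] [ 441.7 -121.1] [53.7 82.2] 50.41
far x [70.36918813 82.06014604 88.99234559] slope deg 0.4490181964639328 side y [104.3746708  112.87933251 121.79788638] slope -0.16798450727847158
```

```bash
python3 -m crank '[45,-50,0,4, 45,-50,0,4, 45,-50,0,4, 45,-50,0,4, 45,-50,0,4, 45,-50,0,2, 45,-50,0,0, 45,-50,0,0, 45,-50,0,0, 40,-50,0,0, 2,-62,0,0, 0,0,0,0]' 60 25
```

```text
t: 1.3
tool_pos: [0.4806, 0.1791, 0.225]
ee_rot: [-179.9, -0.1, -171.8]
contact_force: [-1.1, -0.0, 0.1]
opening: 0.65
finger_force: 0.0
```

```bash
python3 -m crank '[28,-33.5,0,0, 28,-33.5,0,0, 28,-33.5,0,0, 28.5,-33.5,0,0, 0,0,-30,0, 0,0,-30,0, 0,0,-30,0, 0,0,0,0, 0,0,0,0]'
```

```text
t: 2.2
tool_pos: [0.5928, 0.0505, 0.1357]
ee_rot: [180.0, -0.1, -171.5]
contact_force: [0.4, -0.0, 0.6]
opening: 0.65
finger_force: 0.0
```

```bash
python3 -m crank '[0,-5.4,-20,-0.3, 0,0,-20,0, 0,0,-15,0, 0,0,-11,0, 0,0,0,0, 0,0,0,0, 0,0,0,0]'; python3 -m crank '[0,0,0,0, 0,0,0,0, 0,0,0,0, 0,0,0,0, 0,0,0,0, 0,0,0,0]' 8 25
```

```text
t: 2.9
tool_pos: [0.5937, 0.0448, 0.0705]
ee_rot: [-180.0, 0.1, -171.9]
contact_force: [0.4, 0.5, 0.6]
opening: 0.654
finger_force: 0.0
t: 3.5
tool_pos: [0.593, 0.0447, 0.0696]
ee_rot: [180.0, -0.0, -171.9]
contact_force: [-0.0, 2.2, 0.3]
opening: 0.157
finger_force: 2.1
```

```bash
python3 -m crank '[0,0,0,0, 0,0,0,0, 0,0,0,-5, 0,0,0,-5, 0,0,0,-5, 0,0,0,-5, 0,0,0,-5, 0,0,0,-5, 0,0,0,-5, 0,0,0,-5, 0,0,0,-5, 0,0,0,-5]'; python3 -m crank '[0,0,0,-5, 0,0,0,-5, 0,0,0,-5, 0,0,0,-4, 0,0,0,0, 0,0,0,0]'; python3 -c "
from bench import manip;s=manip.sense();print(s['wrist_torque'],s['joints'])"
```

```text
t: 4.7
tool_pos: [0.5931, 0.0451, 0.0696]
ee_rot: [180.0, -0.0, 137.9]
contact_force: [0.1, 3.7, -0.1]
opening: 0.149
finger_force: 25.0
t: 5.3
tool_pos: [0.5932, 0.0452, 0.0696]
ee_rot: [180.0, -0.0, 119.2]
contact_force: [1.0, 5.3, -1.4]
opening: 0.152
finger_force: 25.0
[ 1.02391949 -0.08952407  0.03600549] [ 4.18757497e+00  2.82656423e+01  1.04112096e+02  4.82984233e-02
  4.75967482e+01 -2.50875804e+01]
```

```bash
python3 -m crank '[0,0,0,0, 0,0,0,0, 0,0,0,0, 0,0,20,0, 0,0,40,0, 0,0,40,0, -30,-33,0,4, -30,-33,0,4, -30,-33,0,4, -30,-33,0,4, -32,-34,0,4.7, 0,0,0,0, 0,0,0,0]' 80 40
python3 - <<'E'
from h import *
im,d,W=grab("top"); cv2.imwrite("pics/t1.png",cv2.resize(im[110:280,150:360],None,fx=3.5,fy=3.5,interpolation=cv2.INTER_CUBIC))
kn=W[120:225,150:285].reshape(-1,3);kn=kn[(kn[:,2]>.072)&(kn[:,2]<.1)]
r=cv2.minAreaRect((kn[:,:2]*1000).astype(np.float32));print(len(kn),r)
E
```

```text
t: 6.6
tool_pos: [0.4407, -0.1222, 0.1699]
ee_rot: [180.0, 0.0, 139.7]
contact_force: [0.8, -0.1, -0.3]
opening: 0.876
finger_force: 0.0
125 ((592.7564086914062, 44.95801544189453), (13.680935859680176, 41.51487350463867), 29.75701141357422)
```

View pics/t1.png

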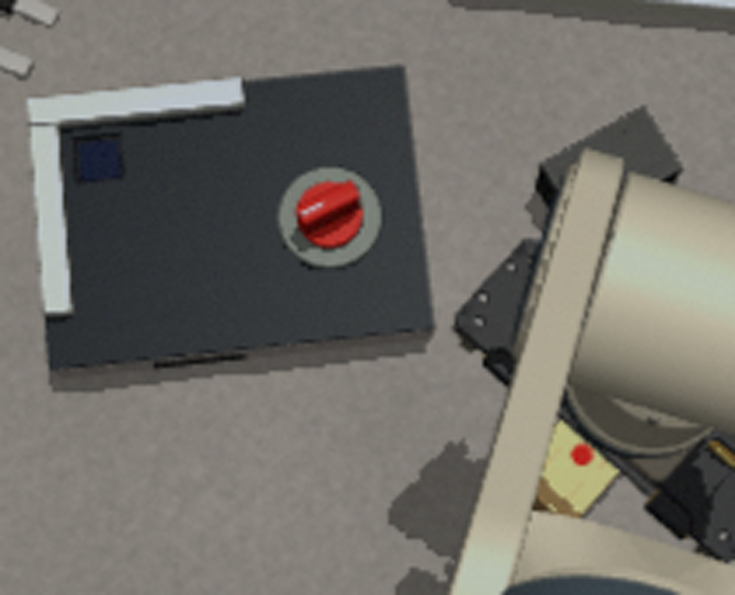

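The window at (100,158) is dark, so the shutter is clear. The knob bar has turned about 68° and stays there. Sandstone dot at (581,455) between the open fingers. Now the pick.

```bash
python3 -m crank '[0.5,1.3,-30,0.3, 0,0,-40,0, 0,0,-30,0, 0,0,-20,0, 0,0,-17,0, 0,0,0,0, 0,0,0,0]'; python3 -m crank '[0,0,0,0, 0,0,0,0, 0,0,0,0, 0,0,0,0, 0,0,0,0, 0,0,0,0, 0,0,0,0, 0,0,0,0]' 40 40
```

```text
t: 7.35
tool_pos: [0.4421, -0.1194, 0.0326]
ee_rot: [-180.0, -0.0, 140.2]
contact_force: [1.1, -0.5, 1.3]
opening: 0.871
finger_force: 0.0
t: 8.15
tool_pos: [0.4417, -0.1202, 0.0331]
ee_rot: [180.0, 0.0, 140.1]
contact_force: [-0.8, -0.8, 7.0]
opening: 0.541
finger_force: 40.0
```

```bash
python3 -m crank '[0,0,10,0, 0,0,30,0, 0,0,40,0, 0,0,40,0, 17.4,28.5,0,-4.2, 17.4,28.5,0,-4.2, 17.4,28.5,0,-4.2, 17.4,28.5,0,-4.2, 17.4,28.5,0,-4.2, 17.4,28.5,0,-4.2, 17.4,28.5,0,-4.2, 17.4,28.5,0,-4.2, 17.4,28.5,0,-4.2, 17.4,28.5,0,-4.1, 0,0,0,0, 0,0,0,0, 0,0,0,0]'
python3 - <<'E'
from h import *
im,d,W=grab("scene"); cv2.imwrite("pics/s2.png",cv2.resize(im[150:330,220:440],None,fx=3,fy=3))
s=manip.sense();print(s["tool_pos"],s["ee_rot"],s["contact_force"],s["wrist_torque"])
E
```

```text
t: 9.85
tool_pos: [0.6145, 0.1642, 0.1523]
ee_rot: [-179.9, 0.0, 98.3]
contact_force: [-0.6, -0.1, -4.6]
opening: 0.543
finger_force: 40.0
[0.61459522 0.16402631 0.15245603] [-1.79929475e+02  1.58849950e-02  9.82289640e+01] [ 0.41512651 -0.73240357 -4.51711211] [-0.08810867  0.15700783 -0.02550594]
```

View pics/s2.png

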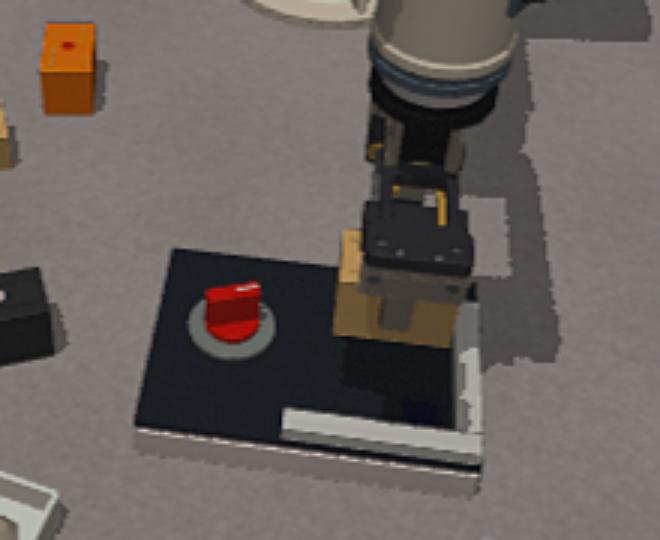

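The block is held upright over the deck at (395,290), aligned with the reader, and the knob is still open. Next I lower it.

```bash
python3 -m crank '[0,0,-30,0, 0,0,-30,0, 0,0,-15,0, 0,0,0,0, 0,0,-1.5,0, 0,0,-1.5,0, 0,0,0,0]';python3 -m crank '[0,0,-0.7,0, 0,0,0,0]'
```

```text
t: 10.6
tool_pos: [0.6162, 0.1651, 0.0757]
ee_rot: [179.9, -0.0, 98.2]
contact_force: [0.2, 0.5, -4.5]
opening: 0.54
finger_force: 40.0
t: 10.8
tool_pos: [0.6157, 0.165, 0.0743]
ee_rot: [180.0, -0.0, 98.2]
contact_force: [0.7, 0.5, -3.6]
opening: 0.542
finger_force: 40.0
```

```bash
python3 -m crank '[0,0,-0.7,0, 0,0,0,0]';python3 -m crank '[0,0,-0.5,0, 0,0,0,0]';python3 -m crank '[0,0,-0.5,0, 0,0,0,0]'
```

```text
t: 11.0
tool_pos: [0.6155, 0.165, 0.0732]
ee_rot: [-180.0, 0.0, 98.2]
contact_force: [0.0, -0.2, -3.3]
opening: 0.542
finger_force: 40.0
t: 11.2
tool_pos: [0.6155, 0.165, 0.0731]
ee_rot: [180.0, -0.0, 98.2]
contact_force: [-2.4, -0.1, 2.9]
opening: 0.545
finger_force: 40.0
t: 11.4
tool_pos: [0.6155, 0.165, 0.0732]
ee_rot: [180.0, -0.0, 98.2]
contact_force: [-4.3, -0.8, 7.9]
opening: 0.543
finger_force: 40.0
```

```bash
python3 -m crank '[0,0,0.5,0, 3.2,0.5,0,0, 3.2,0.5,0,0, 3.2,0.4,0,0, 3.2,0.4,0,0, -0.6,4,0,0, -0.6,4,0,0, -0.5,3.9,0,0, 0,0,0,0]';python3 -m crank '[1,0.14,0,0, 0,0,0,0]';python3 -m crank '[1,0.14,0,0, 0,0,0,0]'
```

```text
t: 12.3
tool_pos: [0.6273, 0.1794, 0.0732]
ee_rot: [179.9, -0.0, 98.3]
contact_force: [0.4, -0.7, 4.5]
opening: 0.541
finger_force: 40.0
t: 12.5
tool_pos: [0.6275, 0.1794, 0.0731]
ee_rot: [-180.0, -0.0, 98.2]
contact_force: [-3.1, -1.1, 7.4]
opening: 0.544
finger_force: 40.0
t: 12.7
tool_pos: [0.6282, 0.1795, 0.0731]
ee_rot: [-180.0, -0.0, 98.2]
contact_force: [-3.7, -0.1, 7.7]
opening: 0.54
finger_force: 40.0
```

```bash
python3 -m crank '[1,0.14,0,0, 0,0,0,0]';python3 -m crank '[0.8,0.1,0,0, 0,0,0,0]';python3 -m crank '[-0.14,1,0,0, 0,0,0,0]';python3 -m crank '[-0.14,1,0,0, 0,0,0,0]';python3 -c "
from bench import manip;s=manip.sense();print(s['wrist_torque'],s['tool_pos'],s['ee_rot'])"
```

```text
t: 12.9
tool_pos: [0.6292, 0.1797, 0.0731]
ee_rot: [-180.0, -0.0, 98.2]
contact_force: [-4.2, -0.1, 8.4]
opening: 0.539
finger_force: 40.0
t: 13.1
tool_pos: [0.6298, 0.1798, 0.0731]
ee_rot: [-179.9, -0.0, 98.2]
contact_force: [-5.3, -1.9, 9.5]
opening: 0.539
finger_force: 40.0
t: 13.3
tool_pos: [0.6298, 0.1799, 0.0732]
ee_rot: [-180.0, 0.0, 98.2]
contact_force: [-4.8, -5.2, 10.3]
opening: 0.541
finger_force: 40.0
t: 13.5
tool_pos: [0.6297, 0.1806, 0.0732]
ee_rot: [-180.0, 0.1, 98.2]
contact_force: [-4.0, -6.6, 9.6]
opening: 0.542
finger_force: 40.0
[-1.13186671  0.67318151 -0.26154227] [0.62970661 0.18063845 0.07316318] [-1.79952671e+02  5.56453246e-02  9.82202807e+01]
```

```bash
python3 -m crank '[0.7,0.1,-0.0,0, 0,0,0.3,0]';python3 -m crank '[0.7,0.1,0,0, 0,0,0,0]';python3 -m crank '[-0.14,1,0,0, 0,0,0,0]';python3 -m crank '[-0.14,1,0,0, 0,0,0,0]';python3 -c "
from bench import manip;s=manip.sense();print(s['wrist_torque'],s['tool_pos'],s['ee_rot'])"
```

```text
t: 13.7
tool_pos: [0.6297, 0.1807, 0.0732]
ee_rot: [-179.9, 0.1, 98.2]
contact_force: [-5.0, -5.7, 7.0]
opening: 0.542
finger_force: 40.0
t: 13.9
tool_pos: [0.6298, 0.1807, 0.0732]
ee_rot: [-179.8, 0.1, 98.2]
contact_force: [-7.7, -6.7, 12.1]
opening: 0.543
finger_force: 40.0
t: 14.1
tool_pos: [0.6297, 0.1811, 0.0732]
ee_rot: [-179.8, 0.1, 98.2]
contact_force: [-7.2, -9.1, 12.2]
opening: 0.542
finger_force: 40.0
t: 14.3
tool_pos: [0.6297, 0.1812, 0.0733]
ee_rot: [-179.8, 0.2, 98.2]
contact_force: [-7.3, -13.6, 12.9]
opening: 0.538
finger_force: 40.0
[-2.27412763  1.20636528 -0.3292137 ] [0.62971063 0.18120044 0.07325716] [-1.79791183e+02  1.77037206e-01  9.82354028e+01]
```

```bash
python3 -m crank '[0.8,0.1,0,0, 0,0,0,0]';python3 -m crank '[0.6,0.1,0,0, 0,0,0,0, 0,0,0,0, 0,0,0,0]'
python3 - <<'E'
from h import *
im,d,W=grab("top"); im2,_,W2=grab("scene")
cv2.imwrite("pics/f.png",np.hstack([cv2.resize(im[110:230,145:285],(400,343)),cv2.resize(im2[200:320,250:390],(400,343))]))
p=W2[200:320,250:390].reshape(-1,3);p=p[(p[:,2]>.088)&(p[:,2]<.104)&(p[:,0]>.57)&(p[:,1]>.12)]
q=(p[:,:2]*1000-[593.6,110.9]); t=np.radians(8.2); R=np.array([[np.cos(t),np.sin(t)],[-np.sin(t),np.cos(t)]]);q=q@R.T
print(len(p),np.percentile(q,[1,99],axis=0),np.median(p[:,2]))
s=manip.sense();print(s['wrist_torque'],s['tool_pos'],s['ee_rot'],s["contact_force"])
E
```

```text
t: 14.5
tool_pos: [0.6297, 0.1812, 0.0732]
ee_rot: [-179.7, 0.2, 98.2]
contact_force: [-10.1, -13.9, 15.6]
opening: 0.542
finger_force: 40.0
t: 14.9
tool_pos: [0.6298, 0.1812, 0.0732]
ee_rot: [-179.6, 0.2, 98.2]
contact_force: [-11.9, -14.3, 16.7]
opening: 0.54
finger_force: 40.0
153 [[22.56493286 24.4146946 ]
 [85.5493759  66.85233268]] 0.09728921687810266
[-2.31897203  1.95062379 -0.32140337] [0.62977309 0.18118545 0.07326292] [-1.79634931e+02  1.76622966e-01  9.82254345e+01] [-12.30832605 -13.37300713  17.63851901]
```

View pics/f.png

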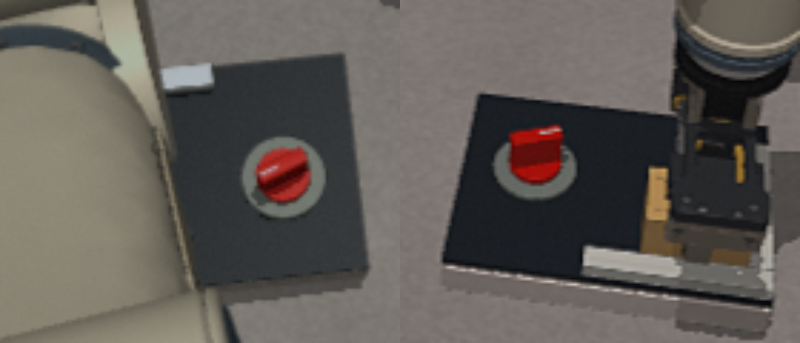

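Both fences now resist (about 12 and 13 N), but the moment about z (−0.32 N m) hints at a corner contact on the side fence. I'll ease the yaw clockwise to seat the faces.

```bash
for i in 1; do python3 -m crank '[0,0,0,-0.3, 0,0,0,0, 0,0,0,0]';python3 -c "
from bench import manip;s=manip.sense();print(s['wrist_torque'],s['tool_pos'],s['ee_rot'])"; done;  python3 -m crank '[0,0,0,-0.3, 0,0,0,0, 0,0,0,0]';python3 -c "
from bench import manip;s=manip.sense();print(s['wrist_torque'],s['tool_pos'],s['ee_rot'])"
```

```text
t: 15.3
tool_pos: [0.6298, 0.1812, 0.0733]
ee_rot: [-179.6, 0.2, 98.0]
contact_force: [-12.5, -14.2, 17.6]
opening: 0.543
finger_force: 40.0
[-2.32065019  2.09746196  0.23408758] [0.62980621 0.181166   0.07326676] [-179.64032732    0.19593381   97.98817192]
t: 15.6
tool_pos: [0.6298, 0.1812, 0.0733]
ee_rot: [-179.6, 0.2, 97.7]
contact_force: [-11.7, -14.9, 17.1]
opening: 0.543
finger_force: 40.1
[-2.26282798  2.12713388  0.84408297] [0.6297784  0.18115757 0.0732601 ] [-179.64084738    0.21226104   97.74878933]
```

```bash
python3 -m crank '[0,0,0,0.35, 0,0,0,0, 0,0,0,0, 0,0,0,0, 0,0,0,0]';python3 -c "
from bench import manip;s=manip.sense();print(s['wrist_torque'],s['tool_pos'],s['ee_rot'])"
```

```text
t: 16.1
tool_pos: [0.6298, 0.1812, 0.0733]
ee_rot: [-179.6, 0.2, 98.0]
contact_force: [-12.5, -14.7, 18.5]
opening: 0.542
finger_force: 40.0
[-2.31607092  2.04652746  0.14971637] [0.62979772 0.18118375 0.07328202] [-179.63877055    0.19019315   98.02727225]
```

Balanced and steady on both fences and the deck, so I'm handing in.

```bash
python3 -c "
from bench import manip;print(manip.hand_in())"
```

```text
the job is handed in; nothing more can be done
None
```

I turned the knob to its open stop, so the window is clear, and handed the job in with the sandstone still gripped dot up on the deck, pressing on both fences at about 12–15 N each (tool tilt about 0.4°); I touched no other sample, and the judge's result was not shown.

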